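Pin the truss joint and lock it with its spring cotter

ROBOT

A 6-joint arm with a two-finger parallel gripper is mounted at the origin on the work surface. World frame = base frame: x ahead of the robot, y to its left, z up, the work surface at z = 0. Lengths are in mm, angles in rad, forces in N, time in s.
With the tool pointing down it reaches from about 375 to 900 mm from the base axis. Payload 3.1 kg.
Tool frame: the origin (TCP) lies between the finger pads; the fingertips stand 22 mm ahead of it and the grasp point (between the pads) lies 3 mm ahead of it (manip.tcp_to_tips is the distance from the TCP to the fingertips, in mm); z points along the fingers, y is the direction in which the jaws open and shut (so a half turn about z gives the same grasp; the last joint's range is limited). The gripper opens to 87 mm and grips with 3 to 60 N. Pads are 19 mm wide; open, the fingers measure 117 mm over their backs; the gripper's body (75 mm by 190 mm) begins 51 mm behind the grasp point.
Start: joints at [-1.391, 0.527, 1.433, -0, 1.181, -0.178], TCP at [218.905, -585.386, 244.548] pointing down, gripper open.
Joint ranges: [-3.08, 3.08], [-0.75, 2.2], [0.22, 2.44], [-1.43, 4.57], [0, 2.65], [-2.85, 2.85]. Speed limits (rad/s): [2.79, 2.79, 3.14, 3.14, 3.14, 3.14].

INTERFACE

Orientations are given as a unit quaternion [w, x, y, z].
In Python, from workcell import manip, claw, kinematics, readout, optics, job gives the robot as it stands. Calls block until the motion is done:
- manip.reach(position, orientation): joint-space move of the TCP to a pose.
- manip.servo_line(position, velocity=150, ori=None, guard=None): straight line of the TCP; ori=None keeps the orientation; velocity is the mean speed in mm/s. With guard (N) it stops when the force on the tool has changed by that much, and returns True; else False.
- manip.goto_joints(angles): joint-space move.
- claw.move_gripper(opening, force=None): finger opening in mm; force is the grip in N (None keeps the last); returns when the fingers have stopped.
- manip.wait(seconds).
- kinematics.solve_ik(position, orientation): joint angles nearest the present ones, or None.
- readout.read_state(): the state.
- optics.snapshot(name): name is "scene" or "top" or "wrist"; returns a dict with "pixels" (420x560x3 uint8, red, green, blue), "z_map" (420x560 float32, mm along the optical axis (not along the pixel's ray), 0 where there is no reading), "intrinsics" (3x3 intrinsics, pixels), "extrinsics" (4x4, takes a point from world to camera coordinates). Camera axes: x right, y down, z forward; pixel columns grow to the right and rows downward; lengths in mm; the calibration is good to about 2 mm. A picture is of the moment at which its call begins.
A pose or a line that the arm cannot do raises manip.PlanningError and nothing moves.
- job.finish_job(): hands the job in, once; it reports no verdict.
The state is a dict: "clock": time; "joint_pos": joint angles; "qvel": joint speeds; "effort": joint torques, N m; "ee_pos": TCP position; "tcp_rot": TCP orientation; "force": force on the tool from outside, world axes, zero at the start; "ft_torque": the same for the moment, N m; "gripper_width": finger opening in mm.
Only numpy, scipy, OpenCV 4.12 (cv2) and the standard library are available. Lean on these libraries where they do the work, as an engineer would, in place of code of your own. Each camera call takes 0.05 s, during which the arm holds its last target.

TASK

Push the truss fork's pin fully home by its head. Then take the spring cotter out of the wooden block, feel its straight leg down into the pin's cross hole - the pin may have turned to one side, so draw it upright with the leg - and press the cotter on gently until its bow snaps over round the pin. Let go, force nothing, and leave the other things on the table where they are.

Things in the scene. Friction and masses are not known exactly. Their poses are not given: they have to be found in the camera images.
- fork: Truss fork joint fixed to the table, grey metal: foot plate 150 x 130 x 10 mm, two cheeks (outer faces 27 mm either side of the middle along its y; rounded tops at 125 mm height, 40 mm wide along x), and a 48 mm tube at pin height from 40 to 230 mm along its +x. Origin: centre of the foot's underside; z up; y is the pin's axis, 105 mm above the table.
- pin (a joint): How far the pin is drawn out of the fork, in m: 0 is fully home (head against the cheek, a hard stop); it starts 14 to 24 mm out. It slides along the fork's y with about 4 N of friction, towards +y to go home.
- pin_head (a point): Centre of the outer face of the pin's round head (36 mm across, 9 mm thick), the face to push on; it looks along the fork's -y. Axes as the fork's.
- pin_top (a point): Topmost point of the 24 mm round pin, 117 mm above the table, straight above its axis at the cross hole's station. Moves with the pin along y, does NOT turn with it; axes as the fork's. The hole is 6.6 mm square, slightly chamfered, right through the axis. With the pin home it is 10 mm clear of the cheek (37 mm from the fork's middle); before that it is hidden in the cheek.
- pin_end (a point): Centre of the pin's free (+y) end, 13 mm past the hole's middle. The shank turns about its axis (0.07 Nm friction) and starts turned by up to 0.7 rad either way, which is not measured: the hole's mouth lies up to 8 mm to the fork's +x or -x of pin_top, to be felt with the leg's tip or seen. Once the tip is some 5 mm in, drawing the leg back over the pin's axis turns the hole upright.
- clip: The spring cotter (R-shaped hairpin of 5 mm steel wire, about 110 mm long, 75 g): origin at the coil's centre. z runs along the straight leg (leg below, coil on top); the coil's axis is its y; the bow lies on its +x side. Put on with its y along the pin, either way round.
- clip_coil (a point): Centre of the clip's double coil at its top: 25 mm across, 12 mm thick along the clip's y, flat parallel sides to grasp from above (fingers closing along the clip's y; grip firmly, side loads on the leg try to turn it). It stands 117 mm above the table while in the block; seated, 32 to 36 mm above the pin's top. Axes as the clip's.
- clip_tip (a point): Rounded lower tip of the straight leg (5 mm thick), 98.5 mm below the coil's centre and 9.5 mm to its -x. Axes as the clip's. At the start it stands 23.5 mm down a loose 8 mm hole: draw the clip straight up. The bow meets the pin when the tip is about 37 mm below the pin's top; seated, the tip is 62 to 66 mm below it.
- bow (a joint): Opening of the clip's springy bow, rad, 0 at rest. Pressed on the pin (5 to 8 N) it rides out to about 0.12, is widest with the tip 49 mm below the pin's top, then pulls itself on and is back at 0 from about 60 mm. At 66 mm the bow's neck rests on the pin; pressing further forces it open. Its own squeeze is up to about 18 N.
- block: Wooden block 150 x 60 x 42 mm, fixed, that holds the clip upright. Origin: centre of the underside; the clip stands 45 mm from the middle towards its -x; axes as the clip's at the start.
- stub_bolt: Bystander: 50 mm dark bolt standing in the wooden block.
- tape_roll: Bystander: black roll, 90 mm across, 24 mm high.
- screwdriver: Bystander: screwdriver lying down.
- spanner: Bystander: spanner lying down.
- screw_jar: Bystander: jar, 60 mm across, 85 mm high.
- mallet: Bystander: 300 mm percussion mallet with cork head, lying down.
- mug: Bystander: white mug.
- wood_chip: Bystander: small block of wood, 90 x 45 x 22 mm.
Mind the look-alikes: they are no part of the job. Leave any pink look-alike of the clip alone.

How it is judged (in metres and radians):
On the way, in this order (a step that is already met when the one before it is completed fails the run):
1. the pin is pushed fully home (value of joint pin below 0.003 m), for 0.2 s.
2. the clip's straight leg has come through the pin's cross hole (x of clip_tip in the frame of pin_top between -0.013 and 0.013 m and y of clip_tip in the frame of pin_top between -0.008 and 0.008 m and z of clip_tip in the frame of pin_top below -0.027 m and z of clip_coil in the frame of pin_top above 0.02 m), for 0.1 s.
At the end, for the whole second after the job is handed in: Pin home (joint under 3 mm); clip upright within 0.25 rad, its leg through the cross hole with its tip 59 to 71 mm below the pin's top and within 13 mm (fork x) and 8 mm (fork y) of its middle; bow snapped shut round the pin (joint under 0.03 rad); clip let go and at rest (value of joint pin below 0.003 m and x of clip_tip in the frame of pin_top between -0.013 and 0.013 m and y of clip_tip in the frame of pin_top between -0.008 and 0.008 m and z of clip_tip in the frame of pin_top between -0.071 and -0.059 m and value of joint bow below 0.03 rad and angle between clip_coil's own z axis and vertical below 0.25 rad and linear speed of clip below 0.02 m/s); the robot touches nothing.
It fails at once if the clip is forced against the pin with more than 25 N (its own squeeze included) (contact force between clip and pin above 25 N).
It fails at once if the robot is rammed into the fork or its pin with more than 25 N (contact force between any of the fingers, the arm and fork above 25 N).
It fails at once if another thing on the table is moved by more than 30 mm (distance of any of stub_bolt, tape_roll, screwdriver, spanner, screw_jar, mallet, mug, wood_chip from where it was at the start of the episode above 0.03 m).
It also fails if it takes over 72 s, if anything falls off the work surface, if the arm or the gripper's body presses on something with over 40 N, if the wrist force passes 120 N, or if a joint passes its speed limit or range.

## Working session

There is one attempt and no reset: what is moved stays moved. The work goes in short steps, each a Python script; the robot and the scene stay as the last script left them, time stands still between calls to the robot, and variables do not carry over. Pictures are saved under pics/ and viewed, and the job is handed in when it is done.

```bash
ls; mkdir -p pics
cat > h.py <<'E'
import numpy as np, cv2
from workcell import manip, claw, kinematics, readout, optics, job
def snap(n,f=None):
    s=optics.snapshot(n)
    if f: cv2.imwrite('pics/'+f,cv2.cvtColor(s['pixels'],cv2.COLOR_RGB2BGR))
    np.savez('pics/'+(f or n)+'.npz',**s)
    return s
def load(f): return dict(np.load('pics/'+f+'.npz'))
def ray(s,u,v):
    K,E=np.array(s['intrinsics']),np.array(s['extrinsics'])
    R,t=E[:3,:3],E[:3,3]
    return -R.T@t, R.T@np.linalg.inv(K)@np.array([u,v,1.0])
def onz(s,u,v,z):
    o,d=ray(s,u,v); return o+d*(z-o[2])/d[2]
def dep(s,u,v):
    o,d=ray(s,u,v); return o+d*s['z_map'][int(round(v)),int(round(u))]
def cross(s1,p1,s2,p2):
    o1,d1=ray(s1,*p1);o2,d2=ray(s2,*p2)
    A=np.stack([d1,-d2],1);x=np.linalg.lstsq(A,o2-o1,rcond=None)[0]
    a,b=o1+d1*x[0],o2+d2*x[1]; return (a+b)/2,np.linalg.norm(a-b)
def proj(s,p):
    E=np.array(s['extrinsics']);q=np.array(s['intrinsics'])@(E[:3,:3]@np.array(p)+E[:3,3]);return q[:2]/q[2]
def crop(s,x0,y0,x1,y1,k,f):
    i=cv2.cvtColor(s['pixels'],cv2.COLOR_RGB2BGR)[y0:y1,x0:x1]
    cv2.imwrite('pics/'+f,cv2.resize(i,None,fx=k,fy=k,interpolation=cv2.INTER_CUBIC))
E
python3 - <<'E'
from h import *
for n in['scene','top','wrist']:
    s=snap(n,n+'0.png'); E=np.array(s['extrinsics']); print(n,-E[:3,:3].T@E[:3,3],E[2,:3],s['intrinsics'][0][0])
print(readout.read_state())
E
```

```text
pics
scene [ 978.53391695 -235.02617679  899.36844458] [-0.42284855  0.30552005 -0.85314512] 422.2714517071774
top [417.19926725  50.81673568 985.01734996] [ 0.15756779 -0.01660364 -0.98736858] 402.72522433051535
wrist [ 297.50848425 -555.18137733  384.36463475] [-0.28727909 -0.10460219 -0.95211822] 362.2070770624699
{'clock': 0.15, 'joint_pos': array([-1.39149215e+00,  5.28304491e-01,  1.43362338e+00,  4.59656014e-06,
        1.18141849e+00, -1.78502225e-01]), 'qvel': array([ 0.0012435 , -0.00336222, -0.00323579,  0.00188281,  0.00038464,
       -0.00015653]), 'effort': array([ 6.34884200e-04, -4.40429986e+01, -1.76843029e+01,  6.33541471e-02,
        5.52631693e-02, -1.01328430e-04]), 'ee_pos': array([ 218.81730655, -584.86674827,  243.7596408 ]), 'tcp_rot': array([-8.76849669e-04,  9.84039238e-01,  1.77949456e-01,  1.77388348e-06]), 'force': array([ 0.27238993,  0.29725841, -0.41637615]), 'ft_torque': array([-0.02180326,  0.03334438, -0.01020862]), 'gripper_width': 86.95778367578394}
```

View pics/scene0.png

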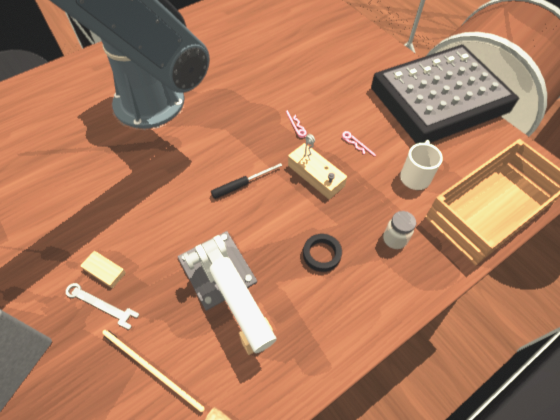

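View pics/top0.png

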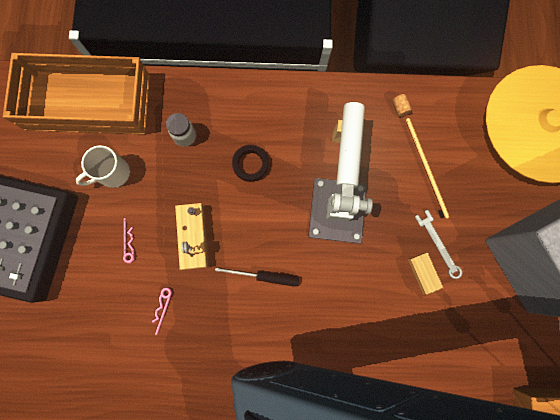

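The real clip stands in the wooden block at top-view (193,246). The pink ones at (128,240) and (163,310) lie on the table and are look-alikes. The stub bolt is at (193,211), the fork foot at (338,212), and the pin head on its right side at about (366,207). I'll enlarge these.

Run:
```python
from h import *
t=load('top0.png');s=load('scene0.png')
crop(t,300,150,390,250,7,'c1.png')
crop(t,165,195,225,280,7,'c2.png')
crop(s,170,220,280,355,5,'c3.png')
crop(s,270,100,360,200,6,'c4.png')
a=[cv2.imread('pics/c%d.png'%i) for i in (1,2,3,4)]
def pad(i): 
    i=cv2.resize(i,(400,int(i.shape[0]*400/i.shape[1])));return i
L=[cv2.resize(i,(400,300*0+440)) for i in a]
cv2.imwrite('pics/m12.png',np.hstack(L[:2]));cv2.imwrite('pics/m34.png',np.hstack(L[2:]))
```

```text
(no output)
```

View pics/m12.png

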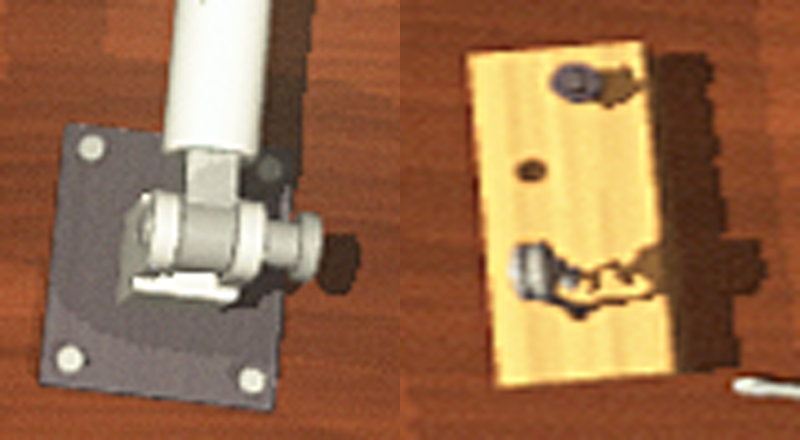

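View pics/m34.png

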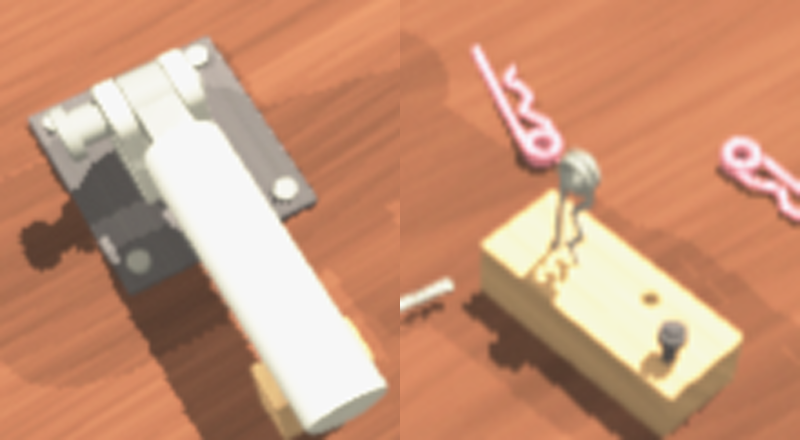

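Run:
```python
from h import *
t=load('top0.png');s=load('scene0.png')
c=[(300+x/4.444,150+y/4.4) for x,y in[(65,125),(292,158),(272,408),(40,382)]]
P=[onz(t,u,v,10)[:2].round(1) for u,v in c];print(P,np.mean(P,0))
c=[(165+(x-400)*60/400,195+y*85/440) for x,y in[(468,55),(645,42),(673,372),(498,386)]]
P=[onz(t,u,v,42)[:2].round(1) for u,v in c];print(P,np.mean(P,0))
print('coil',onz(t,165+130*.15,195+270*85/440,117), 'scene',onz(s,270+(578-400)*90/400,100+172*100/440,117))
print('coil2', cross(t,(165+130*.15,195+270*85/440),s,(270+(578-400)*90/400,100+172*100/440)))
print('head', cross(t,(300+310/4.444,150+245/4.4),s,(170+65*110/400,220+130*135/440)))
q=readout.read_state()['tcp_rot'];print(q)
w=load('wrist0.png'); print(np.array(w['extrinsics']))
```

```text
[array([654.6, -62.6]), array([ 639.3, -190.1]), array([ 497.6, -177.6]), array([508.6, -50.3])] [ 575.025 -120.15 ]
[array([570.9, 270.6]), array([578.7, 208.4]), array([429.6, 190.7]), array([421.9, 250.7])] [500.275 230.1  ]
coil [469.16079477 227.52444805 117.        ] scene [471.32623711 229.44220758 117.        ]
coil2 (array([469.89719585, 229.02958854, 115.49720533]), np.float64(2.6679116366199565))
head (array([ 573.05775306, -171.53710043,  109.87989413]), np.float64(5.26775800581352))
[-8.76849669e-04  9.84039238e-01  1.77949456e-01  1.77388348e-06]
[[ 3.48974340e-01 -9.37129360e-01 -2.33925906e-03 -6.23200467e+02]
 [-8.92013248e-01 -3.32936848e-01  3.05721147e-01 -3.69672258e+01]
 [-2.87279089e-01 -1.04602186e-01 -9.52118222e-01  3.93355353e+02]
 [ 0.00000000e+00  0.00000000e+00  0.00000000e+00  1.00000000e+00]]
```

View pics/wrist0.png

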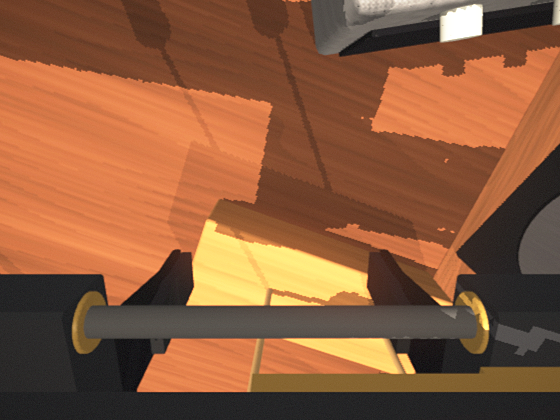

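```bash
cat >> h.py <<'E'
def quat(yaw):  # tool down, tool x at yaw
    return np.array([0,np.cos(yaw/2),np.sin(yaw/2),0])
def st():
    s=readout.read_state();print('t',round(s['clock'],2),'p',s['ee_pos'].round(1),'F',s['force'].round(1),'T',s['ft_torque'].round(2),'w',round(s['gripper_width'],1));return s
E
python3 - <<'E'
from h import *
q=quat(-.086)
manip.reach([520,-150,260],q); st(); snap('wrist','f1.png')
manip.servo_line([520,-90,260],300); snap('wrist','f2.png'); st()
E
```

```text
t 2.07 p [ 520.  -150.9  260. ] F [-0.1 -0.4  0. ] T [0.02 0.02 0.04] w 86.8
t 2.52 p [520.2 -90.5 260.1] F [ 0.3  0.1 -0.1] T [-0.02 -0.01  0.02] w 86.7
```

View pics/f1.png

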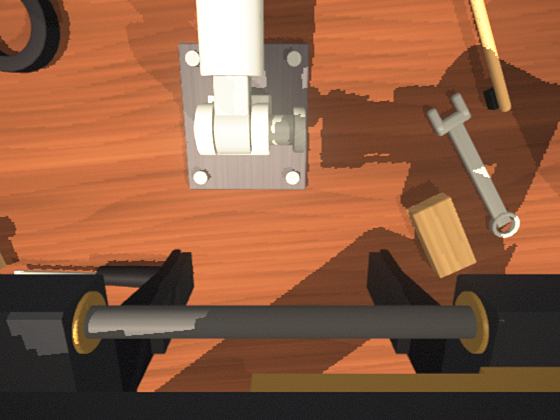

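View pics/f2.png

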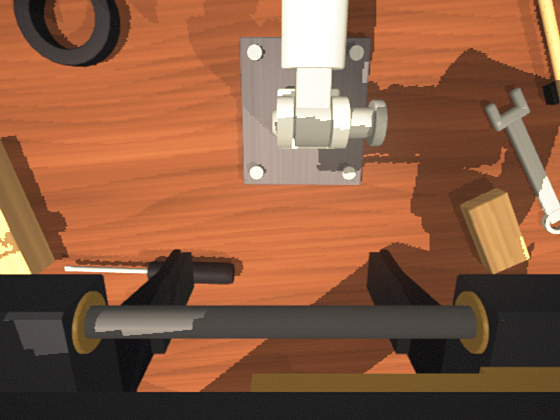

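Run:
```python
from h import *
a=load('f1.png');b=load('f2.png')
crop(a,170,30,320,200,4,'x1.png');crop(b,230,30,400,200,4,'x2.png')
for s,C in((a,[(192,59),(294,59),(201,178),(293,178)]),(b,[(254,52),(357,52),(257,173),(349,174)])):
    g=s['pixels'].min(2)
    P=[]
    for u,v in C:
        p=dep(s,u,v);P.append(p); 
    P=np.array(P);print(P.round(1).tolist(),P.mean(0))
    xd=(P[0]+P[1]-P[2]-P[3]);print('yaw',np.arctan2(xd[1],xd[0]))
```

```text
[[641.1, -74.4, 16.7], [632.3, -174.4, 16.7], [521.8, -64.9, 17.7], [512.5, -164.2, 15.2]] [ 576.93787239 -119.46877632   16.56668666]
yaw -0.08200975513135723
[[641.8, -74.4, 16.7], [633.2, -174.8, 16.7], [521.8, -64.7, 17.9], [512.1, -163.4, 17.8]] [ 577.23489658 -119.35823407   17.27381194]
yaw -0.08731663983775055
```

View pics/x1.png

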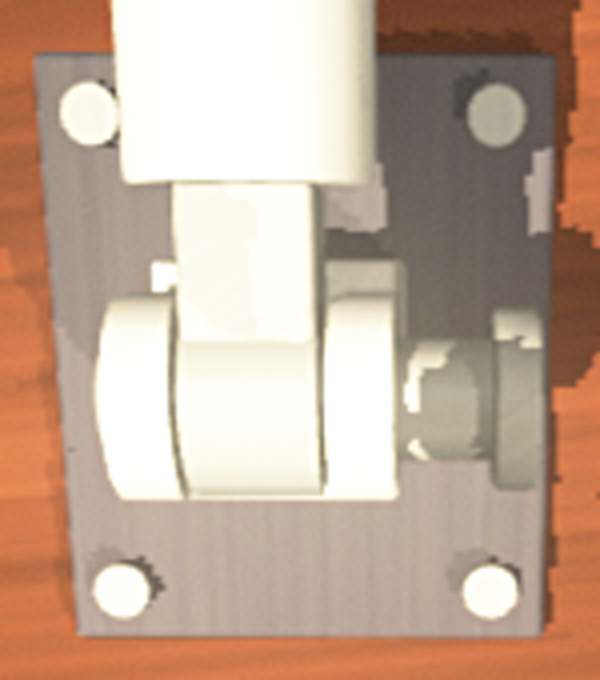

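View pics/x2.png

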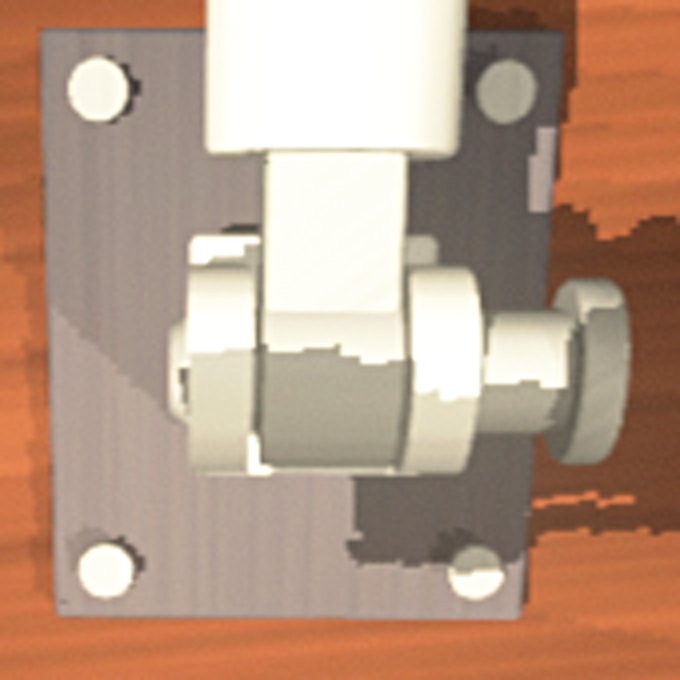

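```bash
cat >> h.py <<'E'
FC=np.array([577.1,-119.4]);FY=-0.085
ex=np.array([np.cos(FY),np.sin(FY)]);ey=np.array([-np.sin(FY),np.cos(FY)])
def fk(x,y,z): return np.r_[FC+ex*x+ey*y,z]
def tofk(p): d=np.array(p)[:2]-FC; return np.array([d@ex,d@ey,p[2]])
E
python3 - <<'E'
from h import *
claw.move_gripper(0)
manip.servo_line(fk(0,-105,230),300,quat(FY))
manip.servo_line(fk(0,-105,119),200)
print(manip.servo_line(fk(0,-80,119),60,guard=6));
g=manip.servo_line(fk(0,-46,119),18,guard=11); print(g)
s=st();print(tofk(s['ee_pos']))
E
```

```text
False
False
t 7.99 p [ 573.3 -165.2  119. ] F [-0.8 -4.  -0.9] T [-0.48  0.06  0.02] w 0.6
[ 5.74078748e-02 -4.59139457e+01  1.19001539e+02]
```

Run:
```python
from h import *
g=manip.servo_line(fk(0,-30,119),12,guard=5); print(g)
s=st();print(tofk(s['ee_pos']))
```

```text
True
t 8.43 p [ 573.3 -165.3  118.8] F [ 1.  -0.6  1.7] T [-0.15  0.04 -0.02] w 0.3
[ 1.14254549e-01 -4.60289691e+01  1.18844118e+02]
```

Run:
```python
from h import *
for i in range(3):
    g=manip.servo_line(fk(0,-30,119),12,guard=10); print(g)
    s=st();print(tofk(s['ee_pos']))
    if g and i and False: break
manip.wait(.2);st();snap('wrist','p1.png')
```

```text
True
t 9.01 p [ 573.3 -165.3  118.6] F [ 0.3 -1.1  2.5] T [-0.17  0.07 -0.05] w 0.2
[ 9.86184526e-02 -4.60692605e+01  1.18588369e+02]
True
t 9.55 p [ 573.3 -165.3  118.6] F [-1.3 -1.2  2.5] T [-0.24  0.11 -0.01] w 0.5
[  0.14636233 -46.10309733 118.64517663]
True
t 10.1 p [ 573.4 -165.4  118.7] F [-0.9 -1.   1.2] T [-0.19  0.04  0.02] w 0.5
[  0.1735675  -46.14716131 118.6678388 ]
t 10.3 p [ 573.3 -165.5  118.6] F [ 0.3 -0.8  1.4] T [-0.08  0.05 -0.05] w 0.5
```

View pics/p1.png

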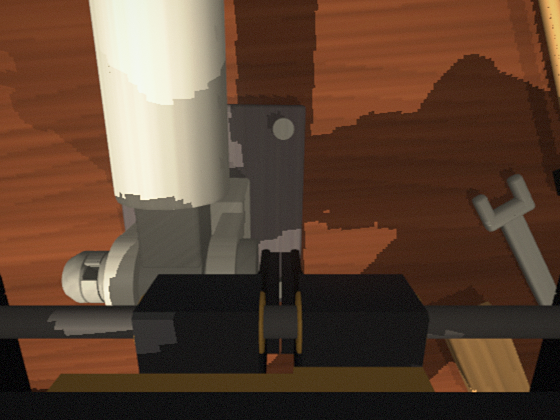

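Run:
```python
from h import *
manip.servo_line(fk(0,-60,119),100)
manip.servo_line(fk(0,-60,190),300)
manip.servo_line(fk(-60,15,190),300); manip.wait(.1);snap('wrist','h1.png')
manip.servo_line(fk(-60,60,190),300); manip.wait(.1);snap('wrist','h2.png');st()
a=load('h1.png');b=load('h2.png')
for s,n in((a,'x3'),(b,'x4')):
    u,v=proj(s,fk(0,37,117)).astype(int);print(u,v);v=max(v,60)
    crop(s,u-55,v-60,u+55,v+60,5,n+'.png'); print(u-55,v-60)
```

```text
t 12.08 p [522.9 -55.5 189.9] F [ 0.6 -0.6 -0.7] T [0.03 0.03 0.03] w 0.6
239 134
184 74
316 135
261 75
```

View pics/x3.png

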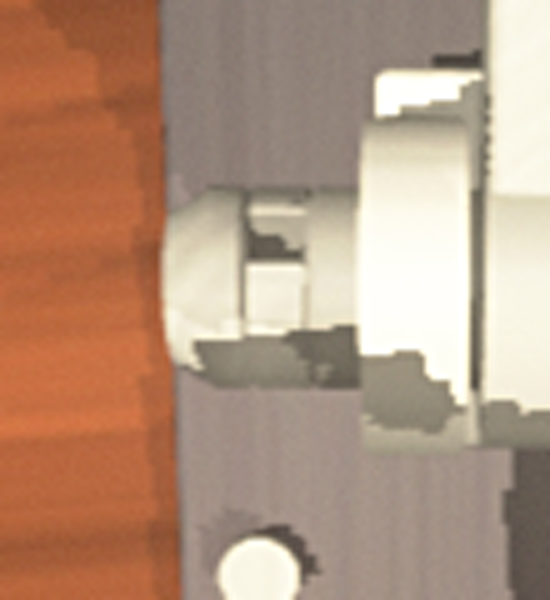

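View pics/x4.png

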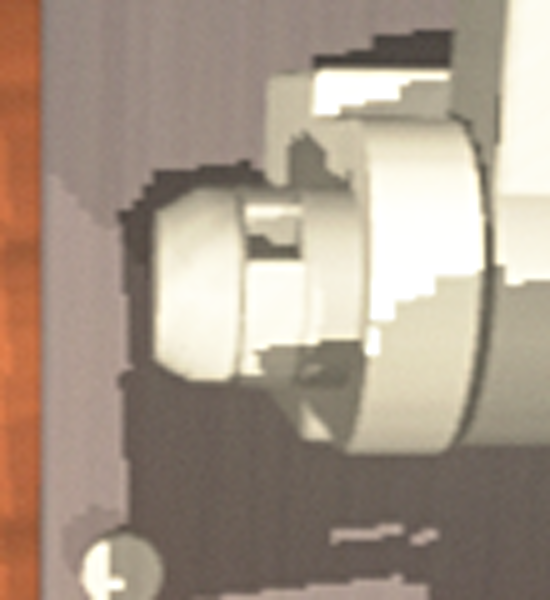

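Run:
```python
from h import *
def fray(s,u,v):
    o,d=ray(s,u,v); O=tofk(o); D=np.r_[d[:2]@ex,d[:2]@ey,d[2]]; return O,D
def cyl(s,u,v,x0=0,R=12):
    O,D=fray(s,u,v); a=D[[0,2]];b=O[[0,2]]-[x0,105]
    A=a@a;B=2*a@b;C=b@b-R*R;disc=B*B-4*A*C
    if disc<0: return None
    t=(-B-disc**.5)/2/A;P=O+D*t; return P, np.arctan2(P[0]-x0,P[2]-105)
for f,ox,oy,pts,edges in(('h1.png',184,74,[(275,205),(275,215),(275,238),(275,263),(275,325),(243,300),(308,300)],[(275,190),(275,386)]),
  ('h2.png',261,75,[(272,205),(272,218),(272,235),(272,258),(243,300),(305,300)],[(200,188),(200,380)])):
    s=load(f)
    # axis from silhouette: direction angles of two tangent rays in xz
    n=[]
    for u,v in edges:
        O,D=fray(s,ox+u/5,oy+v/5); n.append(np.arctan2(D[0],-D[2]))
    m=np.mean(n); h=abs(n[0]-n[1])/2; dist=12/np.sin(h)
    print(f,'axis', O[0]+np.sin(m)*dist, O[2]-np.cos(m)*dist,'x at z105', O[0]+np.tan(m)*(O[2]-105))
    x0=O[0]+np.tan(m)*(O[2]-105)
    for p in pts:
        r=cyl(s,ox+p[0]/5,oy+p[1]/5,x0); print(p,r[0].round(1),round(r[1],2), dep(s,ox+p[0]/5,oy+p[1]/5)[2].round(1)) if r else print(p,None)
```

```text
h1.png axis -0.15052904685457236 99.00905918904087 x at z105 0.4894938288346289
(275, 205) [ 10.8  37.7 111.1] 1.04 111.8
(275, 215) [  9.8  37.6 112.6] 0.89 112.6
(275, 238) [  7.4  37.4 114.8] 0.61 106.8
(275, 263) [  4.7  37.4 116.3] 0.35 115.2
(275, 325) [ -2.4  37.6 116.7] -0.24 117.8
(243, 300) [  0.5  41.1 117. ] 0.0 116.3
(308, 300) [  0.5  33.6 117. ] 0.0 117.3
h2.png axis -0.27233092101109335 95.68564207414073 x at z105 0.7146182539283465
(272, 205) [ 10.7  37.4 111.6] 0.99 112.3
(272, 218) [  9.4  37.5 113.3] 0.8 110.0
(272, 235) [  7.5  37.6 114.9] 0.6 108.3
(272, 258) [  5.   37.7 116.2] 0.37 117.3
(243, 300) [  0.3  41.  117. ] -0.04 117.8
(305, 300) [  0.3  33.8 117. ] -0.03 116.8
```

Run:
```python
from h import *
manip.servo_line(fk(-60,60,230),300)
claw.move_gripper(50)
manip.reach([425,203,225],quat(.125)); manip.wait(.1);snap('wrist','b1.png')
manip.servo_line([418,250,225],300); manip.wait(.1);snap('wrist','b2.png');st()
```

```text
t 15.1 p [418.2 249.1 224.8] F [ 0.   0.7 -0. ] T [ 0.01 -0.01  0.03] w 49.6
```

View pics/b1.png

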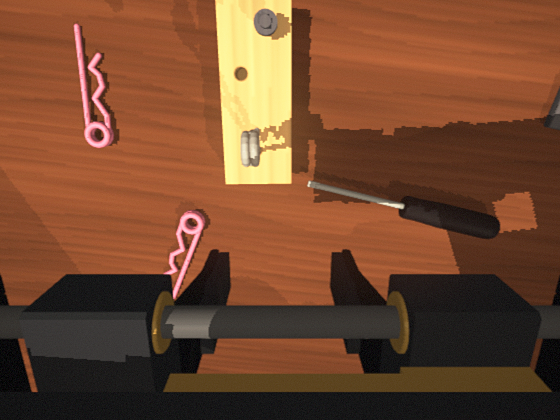

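View pics/b2.png

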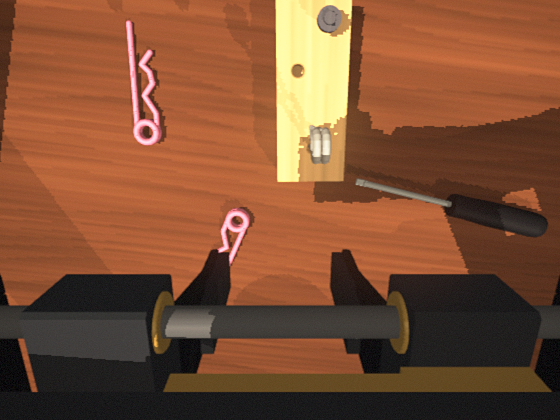

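Run:
```python
from h import *
a=load('b1.png');b=load('b2.png');P=[]
for s,(u,v) in((a,(250,148)),(b,(320,145))):
    E=np.array(s['extrinsics'])
    vv,uu=np.mgrid[v-30:v+30,u-25:u+25]
    K=np.array(s['intrinsics']);z=s['z_map'][v-30:v+30,u-25:u+25]
    X=np.stack([(uu-K[0,2])/K[0,0]*z,(vv-K[1,2])/K[1,1]*z,z],-1)
    W=(X-E[:3,3])@E[:3,:3]
    m=(z>0)&(W[...,2]>104)
    M=m.astype(np.uint8)
    n,l,stt,c=cv2.connectedComponentsWithStats(M); k=1+np.argmax(stt[1:,4]);print(stt[k]); m=l==k
    ys,xs=np.nonzero(m); r=cv2.minAreaRect(np.c_[xs,ys].astype(np.float32)); print(r)
    pc=(r[0][0]+u-25,r[0][1]+v-30);P.append(pc)
    w=W[m];print('xyz',w.min(0).round(1),w.max(0).round(1)); top=w[w[:,2]>np.percentile(w[:,2],60)];print('top ctr',top.mean(0), 'z98',np.percentile(w[:,2],98))
    # pca yaw
    d=w[:,:2]-w[:,:2].mean(0);e=np.linalg.eigh(d.T@d)[1][:,1];print('yaw',np.arctan2(e[1],e[0])%np.pi, 'ctr',(w[:,:2].min(0)+w[:,:2].max(0))/2)
    # block edges yaw / corners by yellow mask
    hsv=cv2.cvtColor(s['pixels'],cv2.COLOR_RGB2HSV)
print(P,cross(a,P[0],b,P[1]))
p1=[onz(a,*q,42) for q in((226,184),(291.5,183.5))];p2=[onz(b,*q,42) for q in((277,181),(344,181))]
print(p1,p2)
crop(a,215,100,300,190,6,'x5.png');crop(b,285,100,370,190,6,'x6.png')
cv2.imwrite('pics/x56.png',cv2.resize(np.hstack([cv2.imread('pics/x5.png'),cv2.imread('pics/x6.png')]),(800,424)))
```

```text
[ 15  12  20  37 677]
((24.5, 30.0), (36.0, 19.0), 90.0)
xyz [457.9 221.7 104.8] [482.3 235.6 131.1]
top ctr [470.03194994 228.563995   128.73014804] z98 130.12491670908165
yaw 0.15638563484728918 ctr [470.07340294 228.65255138]
[ 15  12  21  37 701]
((25.0, 30.0), (36.0, 20.0), 90.0)
xyz [457.8 222.2 106.1] [482.5 235.9 131.1]
top ctr [469.64945366 228.9290811  128.63129332] z98 129.84599354014452
yaw 0.09254416001726806 ctr [470.10873174 229.0531716 ]
[(249.5, 148.0), (320.0, 145.0)] (array([470.40977806, 228.81268232, 119.40674   ]), np.float64(0.16215727836737448))
[array([422.73913077, 252.14723019,  42.        ]), array([430.52555517, 192.40326284,  42.        ])] [array([423.16991687, 252.95439973,  42.        ]), array([430.69333396, 191.99136965,  42.        ])]
```

View pics/x56.png

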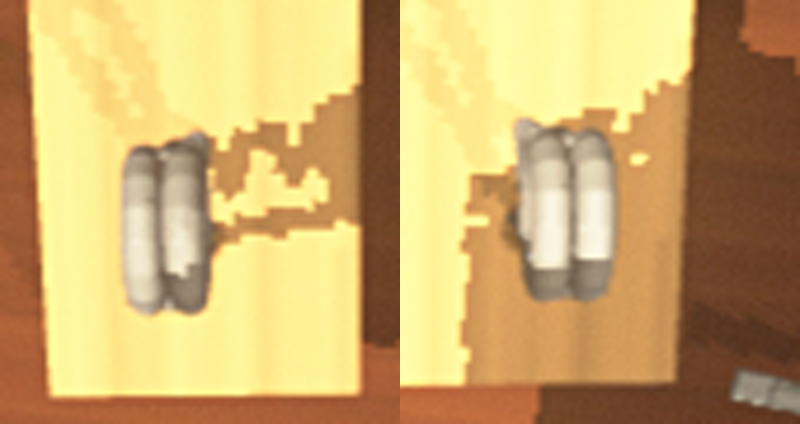

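Run:
```python
from h import *
c=np.array([470.1,228.9]);q=quat(.127)
manip.servo_line([*c,175],250,q)
manip.servo_line([*c,121.5],100)
st();claw.move_gripper(0,50);st()
manip.servo_line([*c,131],40);st()
manip.servo_line([*c,215],200);st()
snap('wrist','g1.png')
```

```text
t 16.23 p [470.2 229.3 122.1] F [ 0.9 -0.1  0.1] T [ 0.03 -0.03 -0.02] w 50.1
t 16.97 p [470.1 228.9 121.5] F [0.3 0.  0.5] T [-0.01 -0.01  0.03] w 11.7
t 17.36 p [470.2 228.9 131.4] F [-0.   0.7 -0.2] T [ 0.07 -0.    0.01] w 11.8
t 17.93 p [469.5 228.8 214.6] F [-0.  -1.  -0.8] T [0.   0.05 0.03] w 11.4
```

View pics/g1.png

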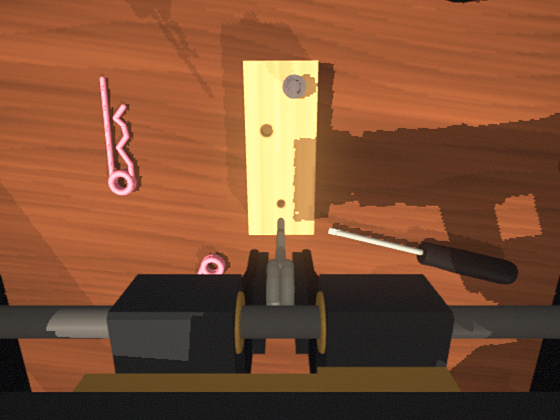

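Run:
```python
from h import *
s=load('g1.png');crop(s,240,190,320,310,6,'x7.png')
st=readout.read_state()
# expected tip/pts in camera
p=np.array([470.1,228.9,214.5-4.5]);xb=np.array([np.cos(.127),np.sin(.127),0])
for n,q in(('tip',p-9.5*xb-[0,0,98.5]),('coil',p),('bowend',p+12*xb-[0,0,90])): print(n,proj(s,q))
```

```text
tip [280.56059233 226.53548517]
coil [280.88139061 284.69653235]
bowend [280.55494225 201.37095933]
```

View pics/x7.png

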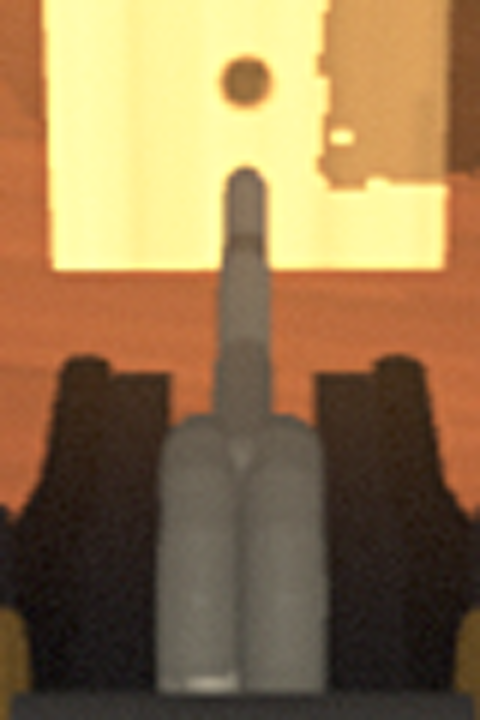

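Run:
```python
from h import *
s=load('g1.png')
for v in (219,221,223,226,229,232,236,242,250): print(v,dep(s,281,v).round(1),s['z_map'][v,277:286].round(0))
```

```text
219 [476.2 229.4 138.9] [230. 230. 230. 229. 230. 228. 231. 332. 332.]
221 [553.  239.8 355.2] [230. 229. 229. 228.   0. 230. 227. 332. 333.]
223 [474.3 229.2 141.3] [228. 228. 227. 227. 228. 228. 227. 334. 333.]
226 [473.2 229.1 143.6] [227. 226. 228. 225. 226. 226. 228. 334. 335.]
229 [476.6 229.5 157.5] [227. 212. 211. 211. 212. 213. 225. 335. 335.]
232 [477.9 229.7 165.6] [204. 204. 202. 203. 204. 203. 204. 212. 337.]
236 [476.6 229.6 168.1] [202. 202. 201. 201. 202. 202. 203. 204. 382.]
242 [474.7 229.3 172.2] [200. 200. 198. 200. 198. 200. 200. 201. 385.]
250 [481.2 230.2 197. ] [174. 173. 174. 173. 173. 174. 175. 177. 388.]
```

Run:
```python
from h import *
s=load('g1.png');print(onz(s,240+245/6,190+81/6,42))
print(np.array([470.1,228.9])-9.5*np.array([np.cos(.127),np.sin(.127)]))
b=load('b1.png');print(dep(b,226,150))
```

```text
[456.50564922 226.81008284  42.        ]
[460.67650983 227.69674066]
[453.98004411 254.50157459  42.24847075]
```

```bash
cat >> h.py <<'E'
from scipy.spatial.transform import Rotation as Rn
TH=0.05; X0=0.5; Y0=37.5
def pose(tx,ty,tz,phi,th=TH,dyaw=0):
    """TCP pose for leg tip at fork (tx,ty,tz), leg top leaning phi to fork +x"""
    cz=np.array([np.sin(phi),np.cos(phi)]);cx=np.array([np.cos(phi),-np.sin(phi)])
    uz=np.array([np.sin(phi-th),np.cos(phi-th)])
    t=np.array([tx,tz])+9.5*cx+98.5*cz+4.5*uz
    R=Rn.from_euler('z',FY+dyaw)*Rn.from_euler('y',phi-th)*Rn.from_quat([1,0,0,0])
    q=R.as_quat()
    return fk(t[0],ty,t[1]),np.r_[q[3],q[:3]]
def rp(r,phi,dx=0,dy=0): # tip at radius r along hole axis phi, lateral offset dx
    return pose(X0+r*np.sin(phi)+dx*np.cos(phi),Y0+dy,105+r*np.cos(phi)-dx*np.sin(phi),phi)
def tip(p,phi,th=TH): # tip in fork from TCP
    a,_=pose(0,0,0,phi,th); f=tofk(p)-tofk(a)+np.array([0,0,0]); return f
E
python3 - <<'E'
from h import *
for r,phi in((60,0),(60,.3),(35,.6),(12,.6),(-5,.6),(-60,0)):
    p,q=rp(r,phi);print(r,phi,p.round(1),kinematics.solve_ik(p,q))
manip.servo_line([500,150,235],300)
p,q=rp(70,.3);manip.reach(p,q)
p,q=rp(35,.6);manip.servo_line(p,200,q)
manip.wait(.2);s=st();print(tip(s['ee_pos'],.6));snap('wrist','i1.png')
E
```

```text
60 0 [590.  -82.9 268. ] [-0.33286692  0.44290941  1.51760164  0.01354125  1.13264251  1.31748125]
60 0.3 [637.6 -86.9 258. ] [-0.28672108  0.64858767  1.179955   -0.04959308  1.55819888  1.37581032]
35 0.6 [666.  -89.3 213.7] [-0.26038941  0.88021544  0.90110222 -0.0965954   1.90197077  1.38935816]
12 0.6 [653.1 -88.2 194.7] [-0.26322364  0.87682946  0.96254056 -0.09637902  1.84392313  1.3923448 ]
-5 0.6 [643.5 -87.4 180.6] [-0.2653782   0.87588735  1.00565826 -0.09647809  1.80174467  1.39441533]
-60 0 [590.  -82.9 148. ] [-0.33286692  0.59667776  1.6307839   0.01610144  0.86572064  1.31279094]
t 20.14 p [666.  -88.8 217. ] F [-0.6 -0.1 -0.5] T [ 0.05 -0.4   0.02] w 11.4
[ 20.20549184  38.00147878 137.22892921]
```

View pics/i1.png

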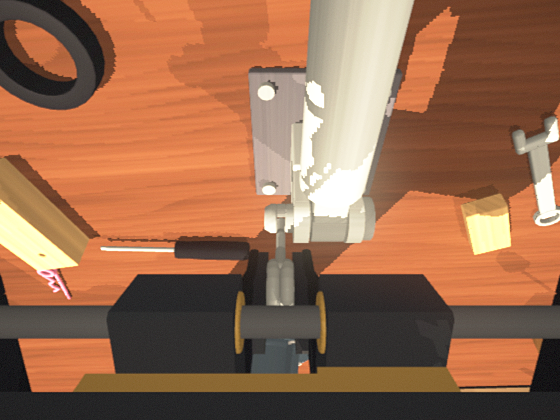

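Run:
```python
from h import *
p,q=rp(35,.6)
s=st();print(p,q,s['tcp_rot'],s['joint_pos'],kinematics.solve_ik(p,q));manip.wait(.2);s=st()
print(tip(s['ee_pos'],.6))
crop(load('i1.png'),230,160,350,310,4,'x8.png')
```

```text
t 20.19 p [666.  -89.1 216.9] F [-0.   0.9 -1. ] T [-0.02 -0.3   0.01] w 11.9
[666.04546425 -89.34274734 213.65456144] [-0.01153727  0.96155614 -0.04089076 -0.27130173] [-0.01104353  0.96217098 -0.04081406 -0.26914541] [-0.25999075  0.87497154  0.90207691 -0.09652087  1.90166321  1.38935385] [-0.26038941  0.88021544  0.90110222 -0.0965954   1.90197077  1.38935816]
t 20.39 p [666.  -89.5 215.1] F [-0.5  0.6 -0.8] T [-0.02 -0.39 -0.06] w 11.2
[ 20.21298095  37.36943532 135.3602827 ]
```

View pics/x8.png

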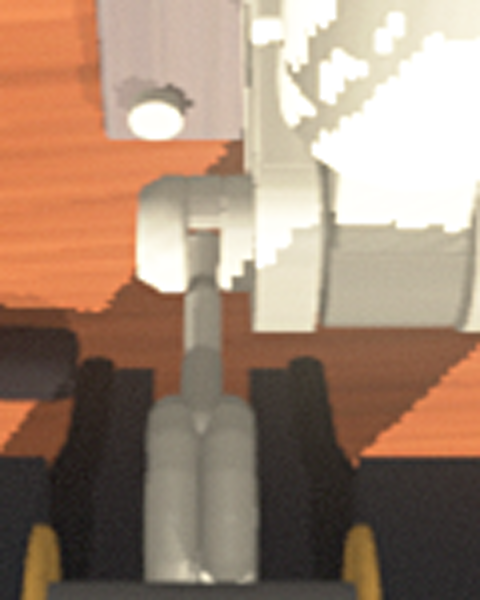

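Run:
```python
from h import *
p,q=rp(19,.6);manip.servo_line(p,60,q);manip.wait(.5);s=st();print(tip(s['ee_pos'],.6),(np.array(p)-s['ee_pos']).round(1))
p,q=rp(4,.6);g=manip.servo_line(p,12,q,guard=3);s=st();t=tip(s['ee_pos'],.6);print(g,t,'r',np.hypot(t[0]-X0,t[2]-105))
```

```text
t 21.31 p [657.1 -88.6 200.5] F [ 0.2 -0.1 -1.4] T [ 0.02 -0.35  0.03] w 11.5
[ 11.32105446  37.50893346 120.76137876] [-0.1 -0.  -0.1]
t 22.71 p [648.6 -87.9 188.2] F [-0.7 -0.3 -0.4] T [-0.03 -0.31 -0.03] w 11.7
False [  2.72536157  37.49917656 108.39685362] r 4.060892590597563
```

Run:
```python
from h import *
p,q=rp(-8,.6);g=manip.servo_line(p,15,q,guard=4);s=st();t=tip(s['ee_pos'],.6);print(g,t)
snap('wrist','i2.png');snap('top','i2t.png')
crop(load('i2.png'),200,140,360,310,4,'x9.png')
```

```text
t 23.66 p [641.6 -87.2 178.2] F [-1.6  0.8  0.2] T [ 0.01  0.17 -0.05] w 11.5
False [-4.25272393 37.53222295 98.38548481]
```

View pics/x9.png

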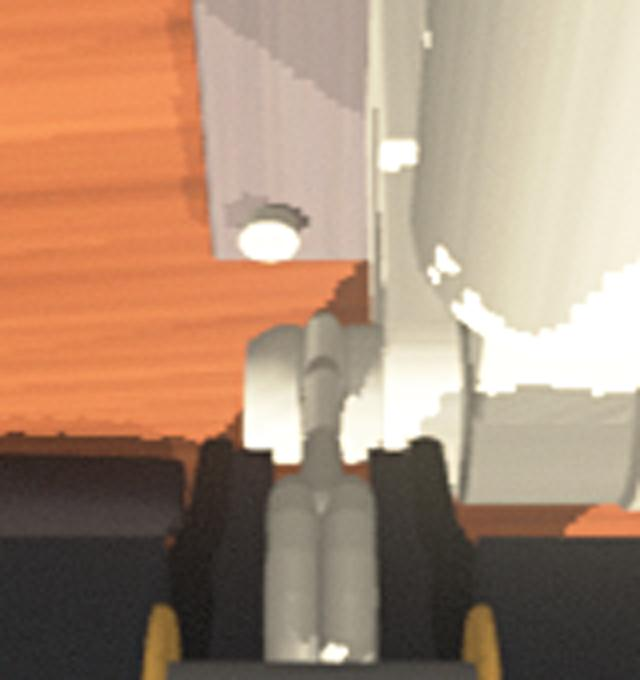

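Run:
```python
from h import *
for phi in(.5,.4,.3,.2,.1,0):
    p,q=rp(-8,phi);g=manip.servo_line(p,30,q,guard=9);s=st();print(phi,g,(s['ee_pos']-p).round(1),tip(s['ee_pos'],phi).round(1))
    if g: break
snap('wrist','i3.png')
crop(load('i3.png'),200,140,360,310,4,'x9.png')
```

```text
t 24.23 p [634.6 -86.7 184.7] F [-1.4 -0.6  2.1] T [0.11 0.4  0.03] w 11.5
0.5 False [ 0.3 -0.   0.7] [-3.  37.5 98.7]
t 24.69 p [626.3 -86.  188.9] F [-1.9  0.1  1.2] T [ 0.11  0.47 -0.  ] w 11.9
0.4 False [ 0.1 -0.  -0. ] [-2.5 37.5 97.6]
t 25.16 p [617.7 -85.2 192.8] F [-1.8  0.   1.2] T [0.12 0.49 0.02] w 11.0
0.3 False [ 0.1  0.  -0.2] [-1.8 37.5 97.2]
t 25.62 p [608.9 -84.5 196.1] F [-1.6 -0.1  0.6] T [ 0.16  0.59 -0.02] w 11.9
0.2 False [ 0.3 -0.1 -0.2] [-0.8 37.5 97. ]
t 26.09 p [599.8 -83.7 198.6] F [-2.2 -0.1  0.5] T [ 0.16  0.56 -0.02] w 11.3
0.1 False [ 0.4 -0.1 -0. ] [ 0.1 37.5 97. ]
t 26.56 p [590.4 -83.  200. ] F [-2.4  0.4  0.7] T [0.16 0.69 0.01] w 11.6
0 False [ 0.4 -0.1  0. ] [ 0.9 37.4 97. ]
```

View pics/x9.png

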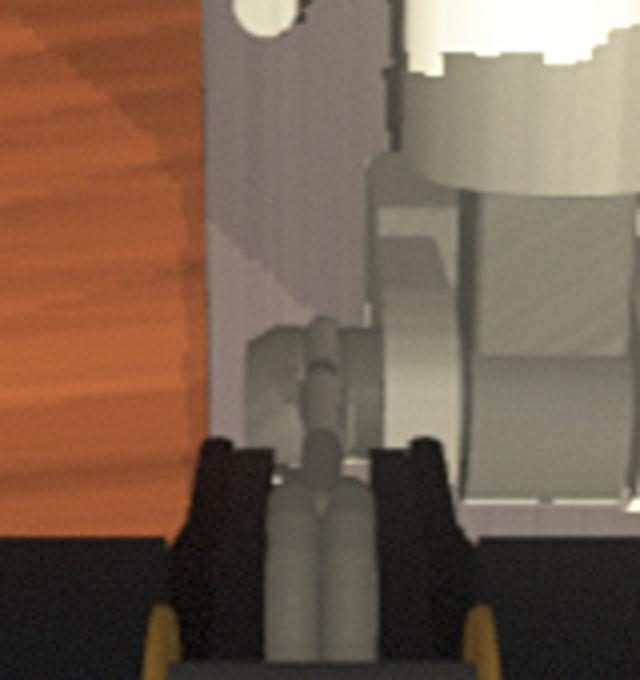

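Run:
```python
from h import *
for dx in(-.7,-1.4,-2.1):
    p,q=rp(-8,0,dx=dx);manip.servo_line(p,10,q);manip.wait(.15);F=np.mean([ (manip.wait(.02),readout.read_state()['force'])[1] for _ in range(5)],0);s=st();print(dx,F.round(2))
```

```text
t 27.09 p [589.8 -82.9 200.1] F [-0.5 -0.2 -0.3] T [ 0.16  0.23 -0.04] w 11.5
-0.7 [-0.72  0.6  -0.06]
t 27.57 p [589.1 -82.9 200.2] F [ 1.4  0.7 -1.9] T [ 0.16 -0.18  0.03] w 11.5
-1.4 [ 1.43  0.59 -1.07]
t 28.06 p [588.5 -82.8 200.2] F [ 3.7  0.6 -1. ] T [ 0.1  -0.57  0.08] w 11.6
-2.1 [ 2.86  0.11 -1.45]
```

Run:
```python
from h import *
def F():
    return np.mean([ (manip.wait(.02),readout.read_state()['force'])[1] for _ in range(5)],0).round(2)
p,q=rp(-8,0,dx=-1);manip.servo_line(p,10,q);print(F())
for r in(-14,-19,-22):
    p,q=rp(r,0,dx=-1);g=manip.servo_line(p,15,q,guard=6);s=st();print(r,g,(s['ee_pos']-p).round(1),F())
    if g:break
snap('wrist','i4.png')
crop(load('i4.png'),200,140,360,310,4,'x9.png')
```

```text
[ 1.89 -0.01  0.32]
t 28.95 p [588.8 -82.8 193.5] F [ 2.1 -0.2 -1.9] T [-0.03 -0.35  0.02] w 11.8
-14 False [-0.2 -0.  -0.5] [ 2.12 -0.53 -2.11]
t 29.52 p [588.9 -82.7 188.7] F [ 1.6 -0.5 -1.8] T [-0.02 -0.32 -0.04] w 11.5
-19 False [-0.1  0.1 -0.3] [ 1.98 -0.25 -2.11]
t 29.95 p [589.  -82.8 185.8] F [ 2.  -1.  -1.4] T [ 0.01 -0.4  -0.01] w 11.3
-22 False [-0.  -0.  -0.2] [ 2.05 -0.66 -1.91]
```

View pics/x9.png

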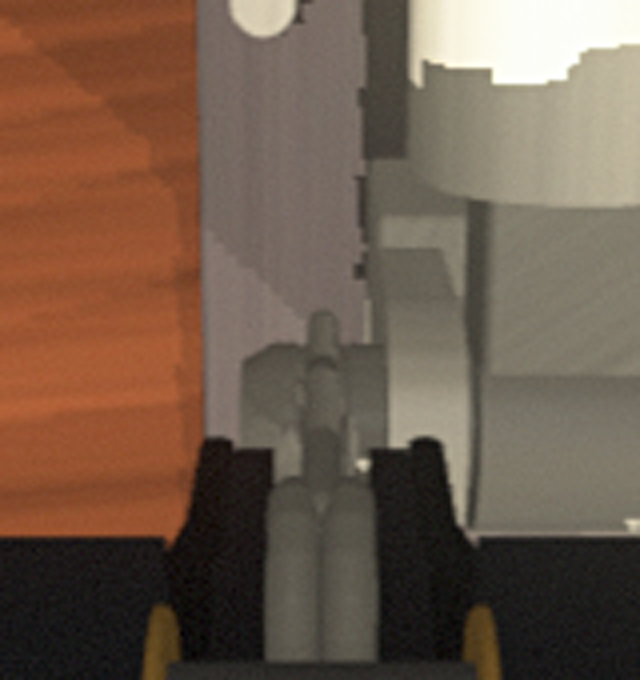

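Run:
```python
from h import *
def F():
    return np.mean([ (manip.wait(.02),readout.read_state()['force'])[1] for _ in range(3)],0).round(2)
dx=-.6
p,q=rp(-22,0,dx=dx);manip.servo_line(p,10,q);print(F())
for r in(-25,-27,-29,-31,-33,-35,-37):
    p,q=rp(r,0,dx=dx);g=manip.servo_line(p,10,q,guard=9);s=readout.read_state();f=F();print(round(s['clock'],1),r,g,(s['ee_pos']-p).round(1),f,s['ft_torque'].round(2))
    if g or f[2]>11:break
```

```text
[ 1.41  0.05 -2.64]
30.8 -25 False [0.  0.  0.2] [ 0.84 -0.37  1.71] [ 0.01 -0.02  0.01]
31.2 -27 False [ 0.3 -0.1  0.4] [0.74 0.   4.51] [-0.02  0.04  0.  ]
31.6 -29 False [ 0.3 -0.2  0.3] [ 0.86 -0.08  4.14] [-0.05 -0.06  0.02]
32.0 -31 False [ 0.3 -0.1 -0. ] [ 1.42 -0.06  3.37] [-0.02 -0.16  0.03]
32.4 -33 False [ 0.2 -0.1 -0.2] [ 2.78 -0.45  1.  ] [ 0.01 -0.36 -0.03]
32.8 -35 False [ 0.   0.  -0.5] [ 2.95 -0.74 -1.21] [-0.1  -0.54 -0.06]
33.2 -37 False [-0.   0.  -0.4] [ 3.55 -0.75 -2.74] [-0.08 -0.67  0.03]
```

Run:
```python
from h import *
def F():
    return np.mean([ (manip.wait(.02),readout.read_state()['force'])[1] for _ in range(3)],0).round(2)
for r,dx in((-39,-.3),(-41,0),(-43,0.2),(-45,.4),(-47,.4),(-49,.4),(-50,.4)):
    p,q=rp(r,0,dx=dx);g=manip.servo_line(p,10,q,guard=9);s=readout.read_state();f=F();print(round(s['clock'],1),r,g,(s['ee_pos']-p).round(1),f,s['ft_torque'].round(2))
    if g or f[2]>9:break
```

```text
33.6 -39 False [-0.2  0.  -0.5] [ 3.65 -0.9  -4.25] [-0.07 -0.58 -0.03]
34.0 -41 False [-0.4  0.1 -0.6] [ 3.11 -0.71 -6.19] [-0.09 -0.51  0.01]
34.4 -43 False [-0.5  0.2 -0.6] [ 2.38 -0.07 -7.29] [-0.05 -0.45 -0.02]
34.8 -45 False [-0.6  0.2 -0.5] [ 1.39 -0.49 -7.66] [-0.05 -0.23  0.03]
35.2 -47 False [-0.5  0.1 -0.2] [ 0.07 -0.21 -5.34] [ 0.01 -0.01 -0.01]
35.6 -49 False [-0.3  0.1  0.2] [-1.59  0.49 -0.92] [0.06 0.4  0.03]
35.9 -50 False [-0.2  0.  -0. ] [-2.16 -0.04 -0.76] [ 0.1   0.5  -0.06]
```

Run:
```python
from h import *
def F():
    return np.mean([ (manip.wait(.02),readout.read_state()['force'])[1] for _ in range(3)],0).round(2)
p,q=rp(-51,0,dx=0);g=manip.servo_line(p,8,q,guard=5);print(g,F())
manip.wait(.2);print(F());st()
claw.move_gripper(24,10);manip.wait(.3);st()
s=readout.read_state();z=s['ee_pos']
manip.servo_line(z+[0,0,35],60);manip.servo_line(z+[0,0,60],150)
claw.move_gripper(40)
manip.servo_line(fk(-70,37,260),250,quat(FY));manip.wait(.2);snap('wrist','e1.png')
manip.servo_line(fk(-70,85,260),250);manip.wait(.1);snap('wrist','e2.png');snap('scene','e2s.png');st()
crop(load('e2s.png'),170,200,290,320,5,'e2c.png')
```

```text
False [-1.5  -0.45 -1.04]
[-1.94  0.26 -0.95]
t 36.57 p [590.1 -82.9 157. ] F [-2.1 -0.3 -1.5] T [ 0.06  0.38 -0.01] w 11.4
t 37.43 p [590.  -82.9 157. ] F [-0.4  0.6  0. ] T [0.02 0.08 0.02] w 23.9
t 40.42 p [514.8 -29.5 259.8] F [0.  0.1 0.4] T [ 0.04  0.01 -0.01] w 40.3
```

View pics/e1.png

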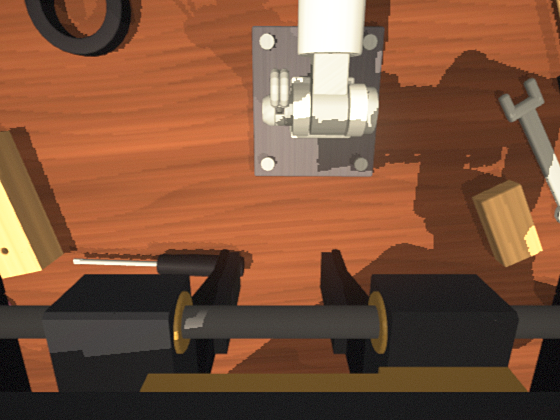

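View pics/e2c.png

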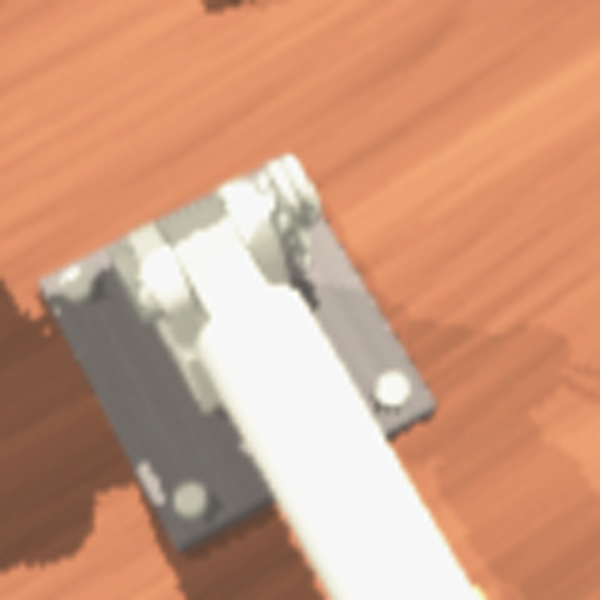

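Run:
```python
from h import *
P=[]
for f in('e1.png','e2.png'):
    s=load(f);u,v=proj(s,fk(9,37,155)).astype(int)
    E=np.array(s['extrinsics']);K=np.array(s['intrinsics']);h=s['z_map'].shape[0]
    vv,uu=np.mgrid[v-32:v+40,u-30:u+30];z=s['z_map'][v-32:v+40,u-30:u+30]
    X=np.stack([(uu-K[0,2])/K[0,0]*z,(vv-K[1,2])/K[1,1]*z,z],-1);W=(X-E[:3,3])@E[:3,:3]
    m=(z>0)&(W[...,2]>140)&(W[...,2]<180);w=np.array([tofk(a) for a in W[m]])
    ys,xs=np.nonzero(m);print(f,'min',w.min(0).round(1),'max',w.max(0).round(1),'z98',np.percentile(w[:,2],98).round(1), 'px',xs.mean()+u-30,ys.mean()+v-32)
    w2=w[w[:,2]>np.percentile(w[:,2],98)-5];print('crown ctr',((w2.min(0)+w2.max(0))/2).round(1))
    P.append(((xs.min()+xs.max())/2+u-30,(ys.min()+ys.max())/2+v-32))
c,e=cross(load('e1.png'),P[0],load('e2.png'),P[1]);print('coil triang',tofk(c),e)
a=load('e1.png');b=load('e2.png')
crop(a,245,60,390,150,5,'x10.png');u,v=proj(b,fk(5,25,130)).astype(int);crop(b,u-60,v-50,u+60,v+45,6,'x11.png')
```

```text
e1.png min [  3.6  32.  140.5] max [ 28.4  43.7 162.2] z98 161.6 px 278.8826815642458 87.98184357541899
crown ctr [ 16.8  37.8 159.4]
e2.png min [  3.6  32.2 140.1] max [ 28.3  44.2 162.9] z98 161.6 px 351.6115107913669 87.1199040767386
crown ctr [ 16.2  38.2 159.7]
coil triang [ 16.35119633  37.7929675  148.96271344] 0.03611128544332086
```

View pics/x10.png

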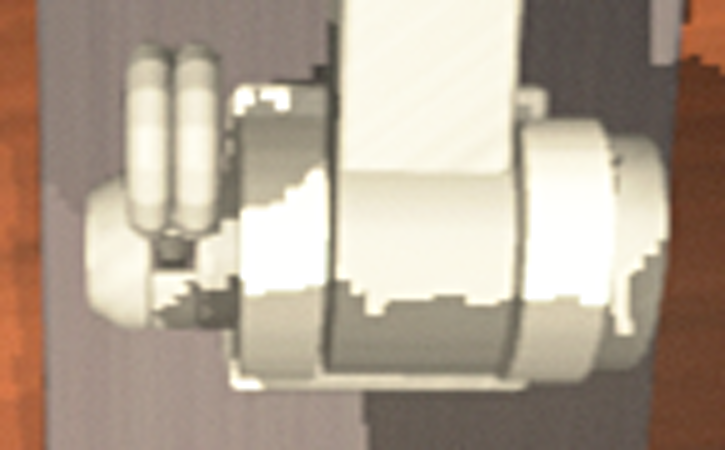

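View pics/x11.png

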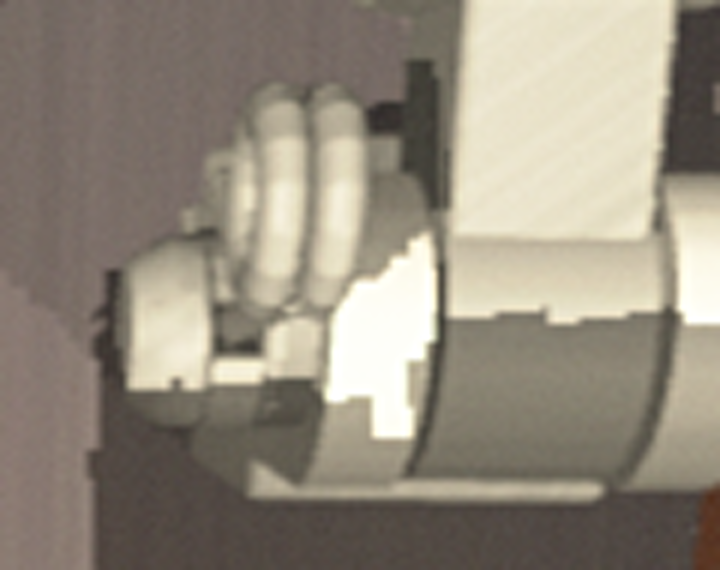

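Run:
```python
from h import *
def fray(s,u,v):
    o,d=ray(s,u,v); return tofk(o),np.r_[d[:2]@ex,d[:2]@ey,d[2]]
def cyl(s,u,v,x0=.5,R=12):
    O,D=fray(s,u,v); a=D[[0,2]];b=O[[0,2]]-[x0,105]
    A=a@a;B=2*a@b;C=b@b-R*R;t=(-B-(B*B-4*A*C)**.5)/2/A;P=O+D*t; return P.round(1), np.arctan2(P[0]-x0,P[2]-105).round(3)
a=load('e1.png')
for v in(235,262,271):print(v,cyl(a,245+173/5,60+v/5),dep(a,245+173/5,60+v/5)[2])
# head: outer edge right
print([tofk(dep(a,245+x/5,60+190/5)).round(1) for x in(560,600,630,650,660,667)])
```

```text
235 (array([  3.3,  37.5, 116.7]), np.float64(0.232)) 150.4349827867874
262 (array([ -0.7,  37.5, 116.9]), np.float64(-0.098)) 107.33666228533588
271 (array([ -2. ,  37.5, 116.7]), np.float64(-0.21)) 116.89945449394259
[array([  9.8, -19.3, 122.7]), array([  9.8, -25.2, 122.2]), array([  9.8, -29.8, 121.6]), array([  9.7, -33.2, 119.8]), array([  9.7, -34.7, 119.7]), array([  7.5, -67.1,  -1.1])]
```

Run:
```python
from h import *
st();job.finish_job()
```

```text
t 40.42 p [514.8 -29.5 259.8] F [0.  0.1 0.4] T [ 0.04  0.01 -0.01] w 40.3
the job is handed in; nothing more can be done
```

I pushed the pin home and put the spring cotter on over it, then let go and handed the job in at 40.4 s. No verdict is reported.

**What I did**
- **Pin:** I pushed the head with closed fingers until it met the hard stop.
- **Hole:** Two wrist views showed the cross hole turned about 0.6 rad to the fork's +x.
- **Leg:** I lifted the cotter out of the block, tilted the leg to match the hole and slid it in. Then I turned the hole upright with the leg.
- **Pressing on:** Pressing peaked at about 4.5 N. The bow then pulled itself on with up to 7.7 N, and the pull faded away by about 61 mm of depth.

**Last checks**
- **Pin:** The head's outer face is about 35 mm from the fork's middle, against 36 mm nominal for home.
- **Cotter depth:** The coil is at fork y 38 mm, 32 mm above the pin's top. That puts the tip about 64 mm down, within the 59 to 71 mm limit.
- **Robot:** The gripper is clear of everything. I moved none of the other things knowingly, but I did not measure them again at the end.

**Shakier points**
- **Lean:** The cotter leans about 0.14 rad towards the tube, with a limit of 0.25. My press assumed it was upright to within 0.05. The tip should be about 8 mm off in fork x, with a limit of 13. I left it as it was, because it is inside the limits.
- **Bow:** I judged the bow shut from the force curve and the coil height. I did not see it directly.

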